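# Shut the notions box and lock it with its pin

## Robot

A 6-joint arm with a two-finger parallel gripper is mounted at the origin on the work surface. World frame = base frame: x ahead of the robot, y to its left, z up, the work surface at z = 0. Lengths are in m, angles in rad, forces in N, time in s.
With the tool pointing down it reaches from about 0.35 to 0.975 m from the base axis. Payload 4.9 kg.
Tool frame: the origin (TCP) lies at the very end of the fingers, on their centre line; the grasp point (between the pads) lies 19 mm behind it (grasp_offset is the distance from the TCP to the grasp point, in m); x points along the fingers, y is the direction in which the jaws open and shut, and the axes are right-handed (so a half turn about x gives the same grasp; the last joint's range is limited). The gripper opens to 85 mm and grips with 20 to 120 N. Pads are 22 mm wide; open, the fingers measure 114 mm over their backs; the gripper's body (76 mm by 85 mm) begins 54 mm behind the grasp point. The pads swing forward as they close: fully open they stand 13 mm farther back than shut.
Start: joints at [-1.395, 0.053, 1.613, -0, 1.476, -0.119], TCP at [0.182, -0.598, 0.231] pointing down, gripper open.
Joint ranges: [-3.01, 3.01], [-1.01, 2.22], [0.06, 2.58], [-1.02, 4.17], [0.09, 2.62], [-3.14, 3.14]. Speed limits (rad/s): [2.57, 2.57, 3.14, 3.14, 3.14, 3.14].

## Interface

Orientations are given as a rotation vector (axis times angle).
In Python, from station import get_obs, get_image, camera_model, finish_job, grasp_offset gives the robot as it stands.
- The arm moves only by the shell command python3 -m crank 'ROWS' [OPENING] [FORCE]. ROWS is JSON, a list that holds one entry, the list of rows, each a list of 4 numbers: the shift along the world's x, y, z in m, then the turn about the world's z in degrees. In form: [[[dx, dy, dz, turn], ...]]. A call has 1 to 5 rows; each row is the pose to reach, as a shift and turn from the pose commanded when the call began; what a row does not reach only later rows make up. A row lasts 1/12 s, in which the tool goes at most 41.7 mm and 7.16 degrees, less where a joint would pass 70% of its speed; a pose out of reach is approached as far as the arm can. A call with a gripper value outside its range is refused whole. OPENING is the opening, from 0 (shut) to 1 (fully open), set as the call begins (- or left out, the last holds). The fingers move at their own pace and stop on an object; FORCE is the grip in N (left out, the last holds). Time passes only in rows, so rows that repeat a pose let the fingers close. It gives the time, the measured TCP pose, the force and the opening at its end, in the units of the state.
- get_obs(): the state, without advancing time (a new reading comes with each control period).
- get_image(name): name is "scene" or "top"; returns (picture, depth): 420x560x3 uint8, red, green, blue; 420x560 float32, m along the optical axis (not along the pixel's ray), 0 where there is no reading.
- camera_model(name): a dict with "fx", "fy", "cx", "cy" (pixels), "xyz" and "attitude" of the camera in the world. Camera axes: x right, y down, z forward; pixel columns grow to the right and rows downward; lengths in m; the calibration is good to about 2 mm. A picture is of the moment at which its call begins. camera_model takes no time and is no camera call.
- finish_job(): hands the job in, once; it reports no verdict.
The state is a dict: "t": time; "q": joint angles; "dq": joint speeds; "effort": joint torques, N m; "tool_pos": TCP position; "tool_rot": TCP orientation; "contact_force": force on the tool from outside, world axes, zero at the start; "wrist_torque": the same for the moment, N m; "opening": finger opening in m.
Only numpy, scipy, OpenCV 4.12 (cv2) and the standard library are available. Lean on these libraries where they do the work, as an engineer would, in place of code of your own. Each camera call takes 0.05 s, during which the arm holds its last target.

## Task

Close the sloping lid of the plywood notions box and lock it: take the locking pin out of the wooden tool block and push it through the hole in the closed lid into the box until its collar sits flat on the lid, then let go. Leave the awl, the jar and the shears where they are.

Things in the scene. Friction and masses are not known exactly. Their poses are not given: they have to be found in the camera images.
- case: Fixed plywood box, 170 deep (x), 240 wide (y), 110 mm high in front, 186 at the back. Origin: centre of its underside, on the table; z up, x from low front to high back. Its top slopes 24 degrees. Under the lid's hole a fixed 24 mm thick crosspiece has an 18-19 mm hole in line with it when the lid is shut; below it there is room for the shank. The hinge line is the top back edge: x 85, z 186.
- lid_hole (a point): Centre of the only hole in the lid (17 mm wide, chamfered, through the 10 mm lid), on its outer face. Axes turn with the lid: z outward normal = hole axis (lid shut: 24 degrees from vertical, leaning to the box's front), y along the box's width, x up the slope to the hinge. 156 mm from the hinge, 38 from the lid's front edge. Lid shut: x -62, z 131 mm in the box's frame.
- lid_hinge (a point): Point on the lid's outer face over the hinge line, in the middle of the lid's width, at its high back edge; axes as lid_hole. The hinge line is 10 mm below it along -z and runs along y. The lid is 194 x 246 x 10 mm, flat outside; a 50 mm wide steel pull tab sticks out 20 mm past the middle of its front edge.
- lid (a joint): Lid angle in rad: 0 shut (hard stop), growing as the front edge rises, up to 1.0. The hinge is stiff: the lid stays where it is left; about 3 N down on the front part of it moves it.
- pin: Locking pin, loose, about 0.12 kg, 128 mm long, round, upright in one of the tool block's holes; the taller of the two tools there. Origin: centre of its collar's underside; z along its axis to the handle. Below: 12 mm steel shank, 62 long, the last 12 tapering to a 6 mm tip. Above: steel collar 34 diameter, 6 thick, then a straight pale wooden handle 24 diameter, from 6 to 66 mm.
- pin_tip (a point): End of the pin's shank, 62 mm along -z from pin.
- block: Fixed wooden tool block, 75 (x) x 170 (y) x 70 high. Origin: centre of its underside; z up. Two holes of 18 mm right through it, at y -50 and +50 mm; one holds the pin, the other the awl, their collars resting on its top.
- awl: Bystander: awl standing in the other hole of the tool block, with a dark bulb-shaped wooden handle up to 34 diameter and 43 mm above the block. Origin: underside of its collar. Leave it.
- jar: Bystander: clear jar with steel cap, 64 diameter, 75 high; origin centre of its underside.
- shears: Bystander: fabric shears with black handles lying flat, about 225 long, 85 wide, 12 high; origin under their pivot.

How it is judged:
At the end, for the whole second after the job is handed in: The lid is shut (joint below 0.04 rad); the pin is through the lid's hole, its collar's underside within 8 mm of the hole's mouth, its tip at least 52 mm below the lid's face, its axis within 0.15 rad of the hole's, and it is at rest (value of joint lid below 0.04 rad and distance between pin and lid_hole below 0.008 m and z of pin_tip in the frame of lid_hole below -0.052 m and angle between the z axis of pin and the z axis of lid_hole, either way round below 0.15 rad and linear speed of pin below 0.02 m/s); the robot touches nothing.
It fails at once if the awl is moved more than 30 mm (distance of awl from where it was at the start of the episode above 0.03 m).
It fails at once if the jar is moved more than 30 mm (distance of jar from where it was at the start of the episode above 0.03 m).
It fails at once if the shears are moved more than 30 mm (distance of shears from where it was at the start of the episode above 0.03 m).
It also fails if it takes over 61 s, if anything falls off the work surface, if the arm or the gripper's body presses on something with over 40 N, if the wrist force passes 120 N, or if a joint passes its speed limit or range.

## Working session

There is one attempt and no reset: what is moved stays moved. The work goes in short steps, Python scripts to look and compute and a shell command to move; the robot and the scene stay as the last step left them, time stands still between calls to the robot, and variables do not carry over. Pictures are saved under pics/ and viewed, and the job is handed in when it is done.

```bash
mkdir -p pics; ls; python3 - <<'E'
from station import *
import cv2,numpy as np
o=get_obs();print(o)
print(grasp_offset if not callable(grasp_offset) else grasp_offset())
for n in("scene","top"):
    p,d=get_image(n);cv2.imwrite(f"pics/{n}0.png",p[:,:,::-1]);np.savez(f"pics/{n}0.npz",p=p,d=d);print(camera_model(n))
E
```

```text
pics
{'t': 0.0, 'q': array([-1.39498281e+00,  5.33441501e-02,  1.61428376e+00, -2.10663196e-05,
        1.47600078e+00, -1.19036099e-01]), 'dq': array([-0.00016072, -0.00095353, -0.00013779, -0.00109592,  0.00017198,
        0.0017431 ]), 'effort': array([ 2.82885139e-04, -3.93683338e+01, -3.70175672e+01, -1.59381507e-04,
        7.02486388e-03,  1.01444238e-05]), 'tool_pos': array([ 0.18148651, -0.59742256,  0.23007701]), 'tool_rot': array([ 2.06371996,  0.30860387, -2.06388428]), 'contact_force': array([ 0.38741156,  0.25210844, -0.17869102]), 'wrist_torque': array([-0.00714903, -0.01326681, -0.03894012]), 'opening': 0.08540587162782988}
0.0187
{'fx': 456.85766067702775, 'fy': 456.85766067702775, 'cx': 279.8414945655628, 'cy': 208.7822295617833, 'xyz': array([1.13250725, 0.10718483, 0.79932471]), 'attitude': array([-1.68267338, -1.9380887 ,  0.75896307])}
{'fx': 510.78982250951924, 'fy': 510.78982250951924, 'cx': 277.78585407525054, 'cy': 203.37799170430722, 'xyz': array([0.46718171, 0.03136797, 0.97995061]), 'attitude': array([-2.15820439,  2.16905464, -0.13230887])}
```

View pics/scene0.png

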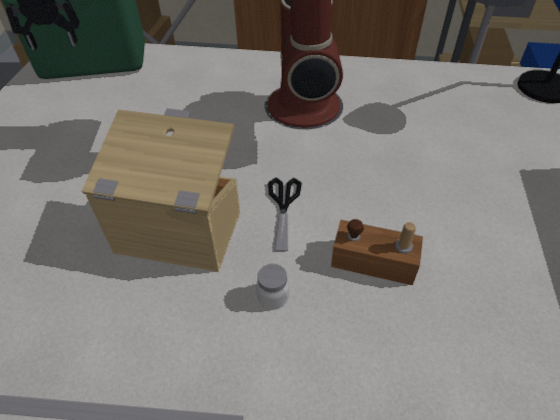

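View pics/top0.png

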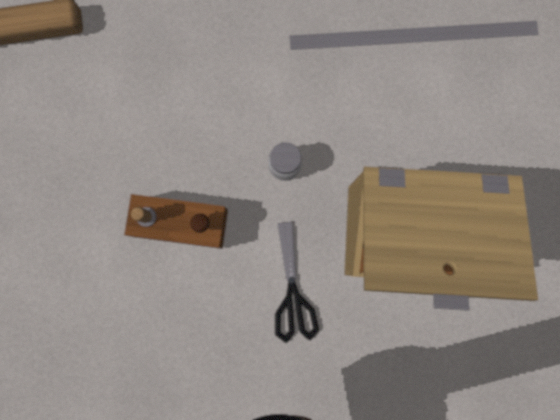

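The box is on the right of the top view, with its hole at about (449,269) and its tab and front towards the robot. The pin is the pale handle at top (143,214) and the awl is at top (200,223). The jar is at (285,160) and the shears at (295,290). Next I'll measure these positions.

```bash
cat > h.py <<'E'
import numpy as np,cv2
from scipy.spatial.transform import Rotation as R
from station import *
def cloud(n,d):
    c=camera_model(n);v,u=np.mgrid[0:420,0:560]
    P=np.stack([(u-c['cx'])/c['fx']*d,(v-c['cy'])/c['fy']*d,d],-1)
    return P@R.from_rotvec(c['attitude']).as_matrix().T+c['xyz']
def proj(n,X):
    c=camera_model(n);p=(np.atleast_2d(X)-c['xyz'])@R.from_rotvec(c['attitude']).as_matrix()
    return np.c_[p[:,0]/p[:,2]*c['fx']+c['cx'],p[:,1]/p[:,2]*c['fy']+c['cy']]
def ray(n,u,v,z):
    c=camera_model(n);r=R.from_rotvec(c['attitude']).as_matrix()@np.array([(u-c['cx'])/c['fx'],(v-c['cy'])/c['fy'],1])
    return c['xyz']+r*(z-c['xyz'][2])/r[2]
def load(n,k):
    a=np.load(f"pics/{n}{k}.npz");return a['p'],a['d']
def snap(n,k):
    p,d=get_image(n);cv2.imwrite(f"pics/{n}{k}.png",p[:,:,::-1]);np.savez(f"pics/{n}{k}.npz",p=p,d=d);return p,d
E
python3 - <<'E'
from h import *
np.set_printoptions(precision=4,suppress=True)
for n in("scene","top"):
    p,d=load(n,0);X=cloud(n,d);t=X[...,2]
    print(n,'table z',np.median(t[(abs(t)<.02)&(d>0)]))
    # wood lid plane
    if n=="top": box=(slice(185,290),slice(375,520))
    else: box=(slice(130,180),slice(115,200))
    q=X[box].reshape(-1,3);
    for _ in range(5):
        m=q.mean(0);_,_,V=np.linalg.svd(q-m,full_matrices=False);nn=V[2]*np.sign(V[2,2]);r=abs((q-m)@nn);q=q[r<max(.003,2*np.median(r))]
    print('lid n',nn,'tilt',np.degrees(np.arctan2(np.hypot(nn[0],nn[1]),nn[2])),'az',np.degrees(np.arctan2(nn[1],nn[0])),m)
p,d=load("top",0);X=cloud("top",d)
for u,v in[(366,169),(520,177),(535,298),(366,289),(449,269),(143,214),(200,223),(285,155),(132,197),(226,209),(222,245),(126,234),(451,302)]:
    print(u,v,X[v,u],d[v,u])
p,d=load("scene",0);X=cloud("scene",d)
for u,v in[(170,132),(407,228),(406,243),(355,228),(345,224),(420,237),(415,262),(335,247)]:
    print('s',u,v,X[v,u])
E
```

```text
scene table z 0.002115563307795165
lid n [ 0.2632 -0.0192  0.9645] tilt 15.302316003129208 az -4.168070648662667 [ 0.5131 -0.2277  0.223 ]
top table z 0.001579723893778695
lid n [ 0.2638 -0.0185  0.9644] tilt 15.331125356394812 az -4.00900225544226 [ 0.5059 -0.223   0.2251]
366 169 [ 0.6125 -0.1108  0.1963] 0.7960528
520 177 [ 0.5986 -0.35    0.1975] 0.79457474
535 298 [ 0.4165 -0.3364  0.2475] 0.7235983
366 289 [ 0.4304 -0.0973  0.2464] 0.72499555
449 269 [ 0.4563 -0.2594  0.1194] 0.85497314
143 214 [0.5498 0.2506 0.1341] 0.84845096
200 223 [0.536  0.1589 0.1133] 0.86804163
285 155 [0.6607 0.0129 0.0775] 0.918939
132 197 [0.5868 0.2878 0.0698] 0.9164684
226 209 [0.5684 0.1227 0.0319] 0.95286655
222 245 [0.5021 0.1316 0.013 ] 0.9638172
126 234 [0.5205 0.2965 0.0699] 0.90855217
451 302 [0.4672 0.0314 0.98  ] 0.0
s 170 132 [ 0.1758 -0.3532  0.0023]
s 407 228 [0.5562 0.2553 0.1361]
s 406 243 [0.5595 0.2609 0.0955]
s 355 228 [0.5474 0.1608 0.1103]
s 345 224 [0.508  0.1428 0.0733]
s 420 237 [0.5231 0.2939 0.0745]
s 415 262 [0.5857 0.2813 0.0729]
s 335 247 [0.569  0.1262 0.0712]
```

```bash
python3 - <<'E'
from h import *
a=load("top",0)[0][:,:,::-1];b=load("scene",0)[0][:,:,::-1]
A=cv2.resize(a[180:260,110:240],None,fx=6,fy=6,interpolation=2)
cv2.imwrite('pics/blk.png',A)
cv2.imwrite('pics/blk2.png',cv2.resize(b[205:290,325:430],None,fx=7,fy=7,interpolation=2)[:595])
E
```

```text
(no output)
```

View pics/blk.png

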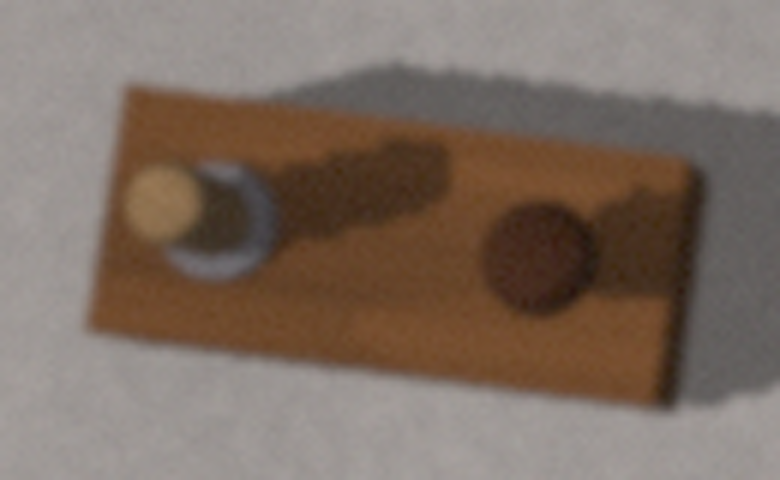

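View pics/blk2.png

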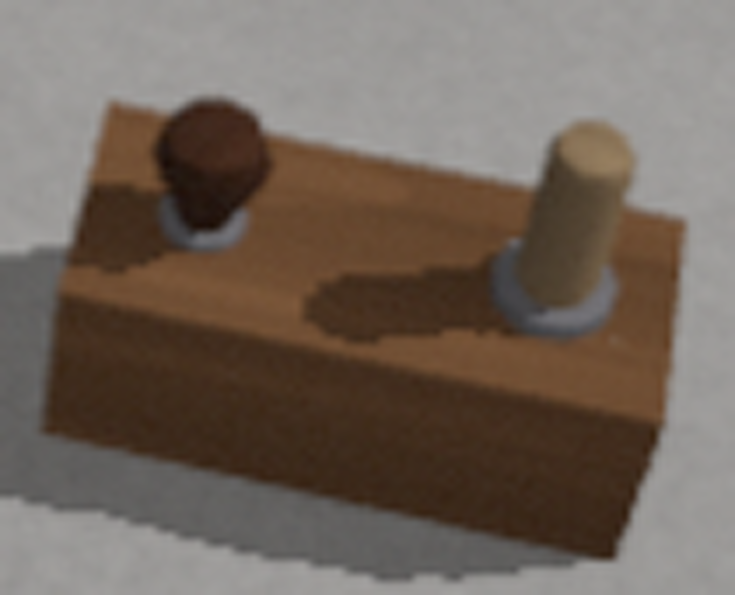

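```bash
python3 - <<'E'
from h import *
np.set_printoptions(precision=4,suppress=True)
print('pin top',ray("top",137,213.8,.136),ray("scene",409.6,226.4,.136))
print('collar top/s',ray("top",110+219/6,180+220/6,.074),ray("scene",325+555/7,205+288/7,.076))
for n,b in(("top",(255,285,435,465)),("scene",(122,142,158,184))):
    p,d=load(n,0);X=cloud(n,d)
    box=(slice(185,290),slice(375,520)) if n=="top" else (slice(130,180),slice(115,200))
    q=X[box].reshape(-1,3)
    for _ in range(5):
        m=q.mean(0);_,_,V=np.linalg.svd(q-m,full_matrices=False);nn=V[2]*np.sign(V[2,2]);r=abs((q-m)@nn);q=q[r<max(.003,2*np.median(r))]
    c=camera_model(n)
    def onpl(u,v):
        r=R.from_rotvec(c['attitude']).as_matrix()@np.array([(u-c['cx'])/c['fx'],(v-c['cy'])/c['fy'],1])
        return c['xyz']+r*((m-c['xyz'])@nn)/(r@nn)
    s=p[b[0]:b[1],b[2]:b[3]]
    g=s.astype(float).sum(2);print(n,np.median(g))
    # hole = points off plane or colour off
    off=abs((X[b[0]:b[1],b[2]:b[3]]-m)@nn)>.006
    col=g<.75*np.median(g)
    for k,M in(('depth',off),('dark',col)):
        v,u=np.nonzero(M)
        if len(u): print(k,len(u),u.mean()+b[2],v.mean()+b[0],(u.min()+u.max())/2+b[2],(v.min()+v.max())/2+b[0],onpl(u.mean()+b[2],v.mean()+b[0]))
    # lid extents: region near plane, wood
    near=(abs((X-m)@nn)<.004)&(d>0)
    nlab,L,st,ce=cv2.connectedComponentsWithStats(near.astype(np.uint8))
    l=L[int(m is None) or (230 if n=="top" else 160),450 if n=="top" else 150]
    cn,_=cv2.findContours((L==l).astype(np.uint8),0,2);rc=max(cn,key=cv2.contourArea)
    q=X[L==l];w=cv2.minAreaRect(np.c_[(q-m)@(e1:=np.cross(np.array([0,1,0])-nn*nn[1],nn)/np.linalg.norm(np.cross(np.array([0,1,0])-nn*nn[1],nn))),(q-m)@np.cross(nn,e1)].astype(np.float32))
    ctr=m+w[0][0]*e1+w[0][1]*np.cross(nn,e1)
    print('lid rect ctr',ctr,w[1],w[2],'n',nn,'e1',e1)
E
python3 - <<'E'
import sys;sys.path.insert(0,'.')
from h import *
a=load("top",0)[0][:,:,::-1];b=load("scene",0)[0][:,:,::-1]
A=cv2.resize(a[250:320,410:490],None,fx=7,fy=7,interpolation=2)
B=cv2.resize(b[100:170,130:200],None,fx=4,fy=4,interpolation=2)
A=cv2.copyMakeBorder(A,0,0,0,0,0);B=cv2.copyMakeBorder(B,0,A.shape[0]-B.shape[0],0,0,0)
cv2.imwrite('pics/hole.png',cv2.hconcat([A,B])[:600,:800])
E
```

```text
pin top [0.55   0.2601 0.136 ] [0.5515 0.2603 0.136 ]
collar top/s [0.5509 0.2599 0.074 ] [0.5521 0.2616 0.076 ]
top 320.0
depth 90 448.0111111111111 269.15555555555557 448.0 274.0 [ 0.4576 -0.2178  0.2384]
dark 76 447.94736842105266 268.8157894736842 448.0 269.0 [ 0.458  -0.2178  0.2383]
lid rect ctr [ 0.5075 -0.2229  0.2247] (0.24759241938591003, 0.21740752458572388) 86.21391296386719 n [ 0.2638 -0.0185  0.9644] e1 [ 0.9646 -0.     -0.2638]
scene 354.0
depth 37 168.8918918918919 132.32432432432432 169.0 132.5 [ 0.4598 -0.2191  0.2378]
dark 14 170.0 129.78571428571428 170.0 130.0 [ 0.4538 -0.2184  0.2394]
lid rect ctr [ 0.5068 -0.2244  0.2248] (0.2481253743171692, 0.21915751695632935) 86.36335754394531 n [ 0.2632 -0.0192  0.9645] e1 [ 0.9647  0.     -0.2633]
```

View pics/hole.png

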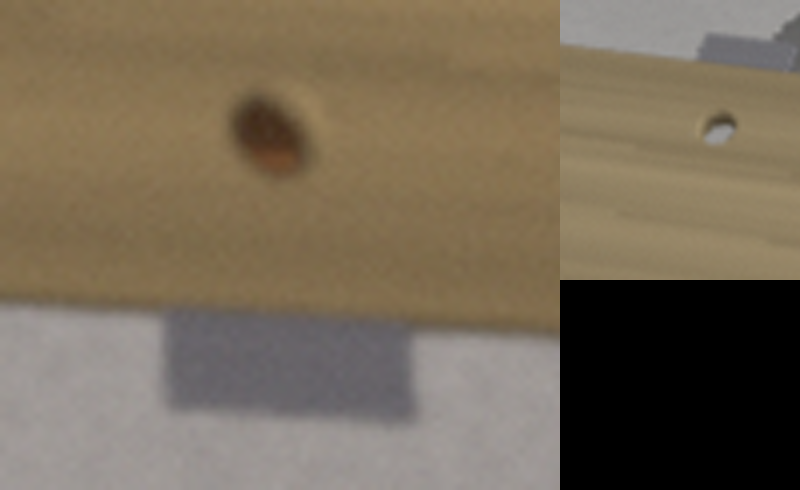

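```bash
python3 -m crank '[[[0.03,0.04,0.04,0],[0.05,0.07,0.08,0],[0.08,0.11,0.09,0],[0.10,0.15,0.09,0],[0.12,0.18,0.09,0]]]' 0 30
python3 -c "
from h import *
print(R.from_rotvec(get_obs()['tool_rot']).as_matrix())"
```

```text
t: 0.52
tool_pos: [0.2838, -0.4465, 0.3195]
tool_rot: [2.063, 0.302, -2.062]
contact_force: [1.3, 0.2, -0.0]
opening: 0.0255
[[ 1.28557587e-03  2.89520733e-01 -9.57170879e-01]
 [-2.50969714e-03 -9.57167722e-01 -2.89523149e-01]
 [-9.99996024e-01  2.77441299e-03 -5.03902370e-04]]
```

```bash
python3 -m crank '[[[0.02,0.03,0,-5],[0.045,0.065,0,-10],[0.065,0.10,0,-15],[0.09,0.13,0,-20],[0.11,0.165,0,-21]]]'
python3 -m crank '[[[0.025,0.037,0,0],[0.05,0.075,0,0],[0.05,0.075,0,0],[0.05,0.075,-0.02,0],[0.05,0.075,-0.05,0]]]'
python3 -c "
from h import *
print(R.from_rotvec(get_obs()['tool_rot']).as_matrix())"
```

```text
t: 0.93
tool_pos: [0.3939, -0.2806, 0.317]
tool_rot: [-2.183, 0.082, 2.183]
contact_force: [1.8, 0.5, 0.4]
opening: -0.0
t: 1.35
tool_pos: [0.445, -0.2075, 0.2705]
tool_rot: [-2.195, 0.08, 2.182]
contact_force: [-0.0, -0.0, -0.2]
opening: -0.0002
[[ 0.00578145 -0.06915851 -0.99758893]
 [-0.0042481  -0.9975983   0.06913454]
 [-0.99997426  0.00383816 -0.00606136]]
```

```bash
python3 -m crank '[[[0,0,0,0],[0,0,0,0]]]'
python3 -c "
from h import *
print(get_obs()['tool_pos'])"
```

```text
t: 1.52
tool_pos: [0.4419, -0.2069, 0.2654]
tool_rot: [-2.179, 0.076, 2.188]
contact_force: [-0.3, 0.1, -0.3]
opening: 0.0001
[ 0.44193402 -0.20686493  0.26537535]
```

```bash
python3 -m crank '[[[0.02,0.03,0,0],[0.02,0.035,-0.02,0],[0.02,0.035,-0.03,0],[0.02,0.035,-0.04,0],[0.02,0.035,-0.05,0]]]'
python3 -m crank '[[[0,0,-0.01,0],[0,0,-0.02,0],[0,0,-0.03,0],[0,0,-0.04,0],[0,0,-0.05,0]]]'
```

```text
t: 1.93
tool_pos: [0.4632, -0.1733, 0.2183]
tool_rot: [-2.186, 0.081, 2.184]
contact_force: [-1.7, -0.4, 3.0]
opening: -0.0003
t: 2.35
tool_pos: [0.4637, -0.1729, 0.1669]
tool_rot: [-2.187, 0.08, 2.183]
contact_force: [1.2, -1.9, 2.3]
opening: -0.0002
```

```bash
python3 -m crank '[[[0,0,-0.01,0],[0,0,-0.017,0],[0,0,-0.021,0],[0,0,-0.024,0],[0,0,-0.026,0]]]'
python3 -m crank '[[[0,0,-0.002,0],[0,0,-0.004,0],[0,0,-0.004,0]]]'
```

```text
t: 2.77
tool_pos: [0.4631, -0.172, 0.141]
tool_rot: [-2.184, 0.077, 2.185]
contact_force: [0.5, 0.9, 2.7]
opening: 0.0
t: 3.02
tool_pos: [0.463, -0.1723, 0.1373]
tool_rot: [-2.185, 0.078, 2.185]
contact_force: [-0.2, 0.7, 1.8]
opening: -0.0
```

```bash
python3 -m crank '[[[0,0,-0.001,0],[0,0,-0.002,0],[0,0,-0.003,0],[0,0,-0.003,0]]]'
```

```text
t: 3.35
tool_pos: [0.4634, -0.1724, 0.1351]
tool_rot: [-2.186, 0.078, 2.184]
contact_force: [-0.6, 0.6, 4.0]
opening: -0.0001
```

```bash
python3 -m crank '[[[0,0,-0.001,0],[0,0,-0.002,0],[0,0,-0.002,0]]]'; python3 -m crank '[[[0,0,-0.001,0],[0,0,-0.002,0],[0,0,-0.002,0]]]'
```

```text
t: 3.6
tool_pos: [0.4635, -0.1725, 0.1349]
tool_rot: [-2.185, 0.078, 2.185]
contact_force: [-4.6, 2.3, 12.7]
opening: 0.0001
t: 3.85
tool_pos: [0.4637, -0.1725, 0.1347]
tool_rot: [-2.185, 0.078, 2.185]
contact_force: [-9.9, 5.5, 21.8]
opening: -0.0001
```

```bash
python3 -m crank '[[[0,0,0.03,0],[0,0.02,0.06,0],[0,0.05,0.09,0],[0,0.09,0.10,0],[0,0.13,0.10,0]]]' 1
python3 -m crank '[[[0.01,0.04,0,0],[0.02,0.08,0,0],[0.03,0.12,0,0],[0.04,0.16,0,0],[0.05,0.20,0,0]]]'
python3 -c "
from h import *
print(get_obs()['tool_pos'])
snap('scene',1);snap('top',1)"
```

```text
t: 4.27
tool_pos: [0.4645, -0.042, 0.2345]
tool_rot: [-2.191, 0.083, 2.177]
contact_force: [0.4, 0.6, -0.1]
opening: 0.0604
t: 4.68
tool_pos: [0.5127, 0.1597, 0.2298]
tool_rot: [-2.184, 0.079, 2.186]
contact_force: [1.3, 0.1, -0.4]
opening: 0.0856
[0.51271457 0.1596539  0.22977041]
```

View pics/scene1.png

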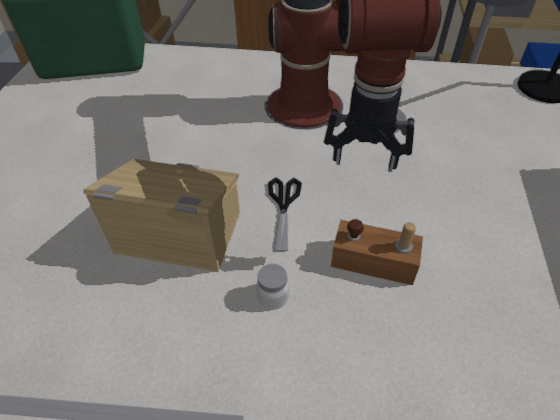

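The scene view shows the lid shut, with the hole at about (184,185). The pin and awl haven't moved. Next I'll measure the shut hole.

```bash
python3 - <<'E'
from h import *
np.set_printoptions(precision=4,suppress=True)
print(get_obs()['tool_pos'])
P=(.4588,-.2180,.131)
print(proj("top",P),proj("scene",P))
p,d=load("top",1);X=cloud("top",d)
u0,v0=proj("top",P)[0].astype(int)
q=X[v0-70:v0+15,u0-50:u0+50].reshape(-1,3)
for _ in range(6):
    m=q.mean(0);_,_,V=np.linalg.svd(q-m,full_matrices=False);nn=V[2]*np.sign(V[2,2]);r=abs((q-m)@nn);q=q[r<max(.003,2*np.median(r))]
print(nn,np.degrees(np.arccos(nn[2])),np.degrees(np.arctan2(-nn[1],-nn[0])))
g=p.astype(float).sum(2)[v0-12:v0+13,u0-12:u0+13];M=g<.72*np.median(g);v,u=np.nonzero(M);u=u.mean()+u0-12;v=v.mean()+v0-12
c=camera_model("top");r=R.from_rotvec(c['attitude']).as_matrix()@np.array([(u-c['cx'])/c['fx'],(v-c['cy'])/c['fy'],1])
print(u,v,M.sum(),c['xyz']+r*((m-c['xyz'])@nn)/(r@nn))
cv2.imwrite('pics/h1.png',cv2.hconcat([cv2.resize(p[v0-30:v0+30,u0-30:u0+30,::-1],(400,400)),cv2.resize(load("scene",1)[0][155:215,154:214,::-1],(400,400))]))
E
```

```text
[0.5128 0.1623 0.2295]
[[426.248  267.6641]] [[179.1382 171.7946]]
[-0.4087  0.0255  0.9123] 24.17545340579351 -3.5743385654437465
427.15909090909093 265.22727272727275 44 [ 0.4628 -0.2189  0.1335]
```

View pics/h1.png

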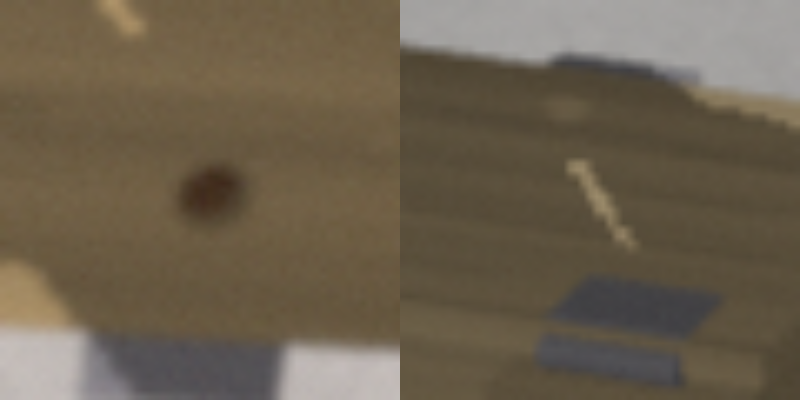

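```bash
python3 -m crank '[[[0.02,0.04,0,0],[0.038,0.08,0,0],[0.038,0.098,0,0],[0.038,0.098,0,0],[0.038,0.098,-0.03,0]]]' 1
python3 -m crank '[[[0,0,0,0],[0,0,0,0]]]'
python3 -c "
from h import *
print(get_obs()['tool_pos'],proj('top',get_obs()['tool_pos']))"
```

```text
t: 5.2
tool_pos: [0.5546, 0.2572, 0.2065]
tool_rot: [-2.196, 0.073, 2.173]
contact_force: [1.0, -0.4, 1.0]
opening: 0.0852
t: 5.37
tool_pos: [0.5494, 0.2541, 0.1978]
tool_rot: [-2.18, 0.082, 2.192]
contact_force: [-0.1, -0.7, -0.2]
opening: 0.0855
[0.54939137 0.25410042 0.19777316] [[130.0772659  210.28734762]]
```

```bash
python3 -m crank '[[[0.002,0.006,-0.01,0],[0.002,0.006,-0.03,0],[0.002,0.006,-0.05,0],[0.002,0.006,-0.07,0],[0.002,0.006,-0.085,0]]]' 1
python3 -m crank '[[[0,0,-0.008,0],[0,0,-0.013,0],[0,0,-0.013,0],[0,0,-0.013,0]]]'
python3 -m crank '[[[0,0,0,0],[0,0,0,0],[0,0,0,0],[0,0,0,0],[0,0,0,0]]]' 0 30
python3 -m crank '[[[0,0,0,0],[0,0,0,0],[0,0,0,0]]]' 0 30
python3 -c "
from h import *
snap('scene',2)"
```

```text
t: 5.78
tool_pos: [0.5532, 0.2612, 0.1147]
tool_rot: [-2.185, 0.079, 2.184]
contact_force: [0.6, 1.0, -0.7]
opening: 0.0851
t: 6.12
tool_pos: [0.5538, 0.2618, 0.1036]
tool_rot: [-2.186, 0.078, 2.183]
contact_force: [0.4, 0.3, 0.7]
opening: 0.0857
t: 6.53
tool_pos: [0.5533, 0.2617, 0.1029]
tool_rot: [-2.186, 0.078, 2.184]
contact_force: [0.0, -1.9, 0.7]
opening: 0.0256
t: 6.78
tool_pos: [0.5533, 0.2617, 0.1028]
tool_rot: [-2.185, 0.078, 2.184]
contact_force: [0.6, -0.1, 2.4]
opening: 0.023
```

View pics/scene2.png

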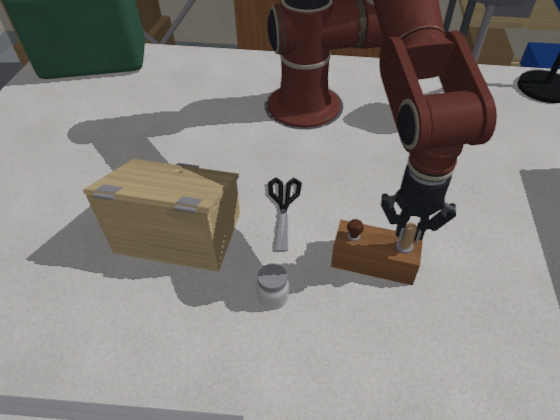

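The scene view shows the pin handle between the fingers at (408,237). The measured opening is 23 mm, so it is gripped. I'll lift it part way and tilt it against the block hole's mouth.

```bash
python3 -m crank '[[[0,0,0.012,0],[0,0,0.025,0],[0,0,0.04,0],[0,0,0.052,0],[0,0,0.052,0]]]' 0 30
python3 -m crank '[[[0,0,0,0],[-0.003,0,0,0],[-0.007,0.0005,0,0],[-0.011,0.001,0,0],[-0.015,0.001,-0.001,0]]]' 0 20
python3 -c "
from h import *
p,d=snap('scene',3);cv2.imwrite('pics/c3.png',cv2.resize(p[180:290,340:460,::-1],None,fx=5,fy=5,interpolation=2))"
```

```text
t: 7.25
tool_pos: [0.5553, 0.2625, 0.1593]
tool_rot: [-2.191, 0.075, 2.176]
contact_force: [-0.1, 0.2, -0.5]
opening: 0.0227
t: 7.67
tool_pos: [0.5383, 0.2623, 0.1535]
tool_rot: [-2.187, 0.079, 2.184]
contact_force: [1.7, -2.9, 2.7]
opening: 0.0226
```

View pics/c3.png

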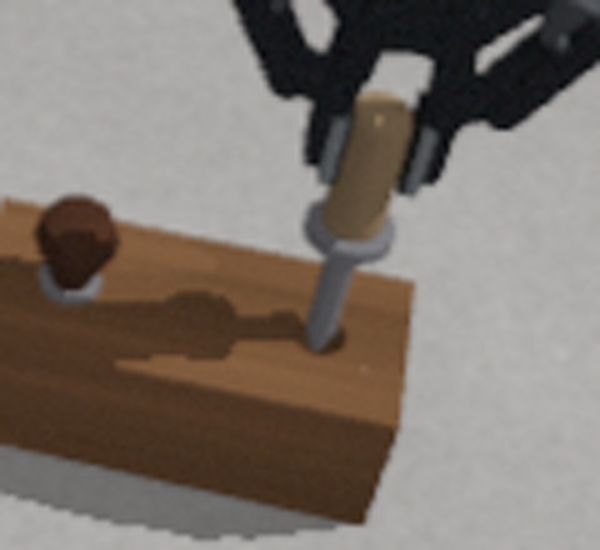

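```bash
python3 -m crank '[[[-0.005,0,-0.001,0],[-0.010,0.001,-0.002,0],[-0.015,0.001,-0.004,0],[-0.020,0.002,-0.006,0],[-0.024,0.002,-0.007,0]]]' 0 20
python3 -m crank '[[[-0.004,0,-0.001,0],[-0.006,0.0005,-0.002,0],[-0.006,0.0005,-0.002,0]]]' 0 20
python3 -c "
from h import *
p,d=snap('scene',4);cv2.imwrite('pics/c4.png',cv2.resize(p[180:290,340:460,::-1],None,fx=5,fy=5,interpolation=2))"
```

```text
t: 8.13
tool_pos: [0.5134, 0.2647, 0.1461]
tool_rot: [-2.185, 0.078, 2.185]
contact_force: [2.5, -2.2, 0.8]
opening: 0.0231
t: 8.38
tool_pos: [0.5074, 0.2652, 0.1441]
tool_rot: [-2.184, 0.078, 2.186]
contact_force: [1.1, -1.7, -0.3]
opening: 0.023
```

View pics/c4.png

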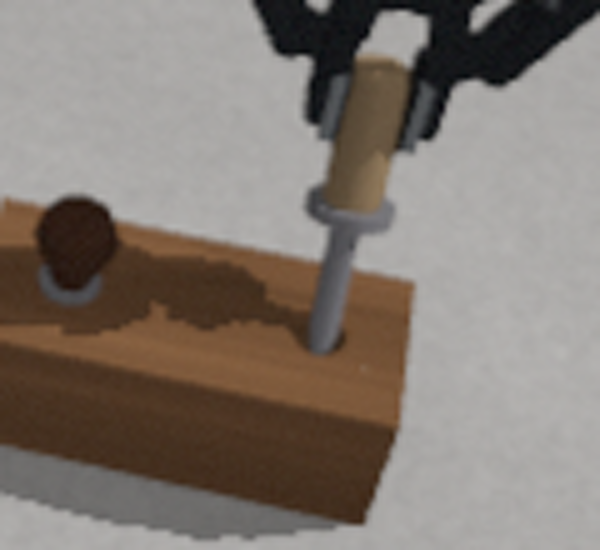

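```bash
python3 -m crank '[[[0,0,0,0],[-0.002,0,0.03,0],[-0.004,0,0.06,0],[-0.004,0,0.09,0],[-0.004,0,0.12,0]]]' 0 60
python3 -m crank '[[[0,0,0,0],[0,0,0,0]]]'
python3 -c "
from h import *
print(get_obs()['tool_pos'])
p,d=snap('scene',5);cv2.imwrite('pics/c5.png',cv2.resize(p[100:260,330:470,::-1],None,fx=3.7,fy=3.7,interpolation=2))
p,d=snap('top',5);cv2.imwrite('pics/d5.png',cv2.resize(p[160:300,60:200,::-1],None,fx=4,fy=4,interpolation=2))"
```

```text
t: 8.85
tool_pos: [0.5027, 0.2656, 0.2645]
tool_rot: [-2.18, 0.077, 2.19]
contact_force: [0.9, 0.1, -2.2]
opening: 0.022
t: 9.02
tool_pos: [0.5044, 0.2661, 0.2665]
tool_rot: [-2.186, 0.075, 2.182]
contact_force: [0.1, -0.5, -1.2]
opening: 0.0222
[0.5044472  0.26607065 0.26652793]
```

View pics/c5.png

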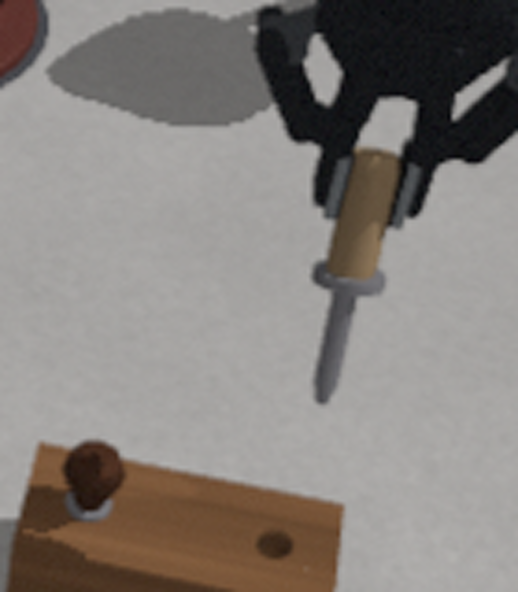

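View pics/d5.png

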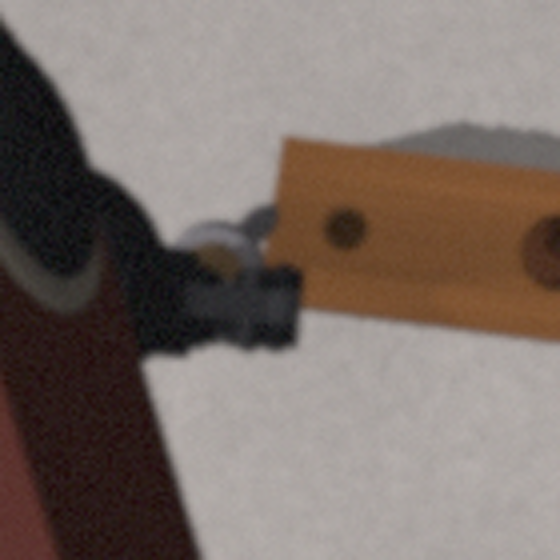

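```bash
python3 - <<'E'
from h import *
np.set_printoptions(precision=4,suppress=True)
p,d=load("scene",5);X=cloud("scene",d)
# shank mask rows 180..208, handle rows 142..172
C=camera_model("scene")['xyz']
def strip(v0,v1,rad):
    out=[]
    for v in range(v0,v1):
        c=[u for u in range(410,440) if .12<X[v,u,2]<.30 and .44<X[v,u,0]<.62 and .22<X[v,u,1]<.30 and p[v,u].sum()>150]
        if len(c)>2:
            um=np.median(c); q=X[v,int(round(um))]; r=(q-C)/np.linalg.norm(q-C); out.append(q+r*rad); 
            if v%6==0: print(v,min(c),max(c),q)
    return np.array(out)
s=strip(182,202,.006);h=strip(146,172,.012)
def fit(q):
    m=q.mean(0);return m,np.linalg.svd(q-m)[2][0]
for q in(s,h):
    m,a=fit(q);a*=np.sign(a[2]);print(m,a,'tilt',np.degrees(np.arccos(a[2])))
a=h.mean(0)-s.mean(0);a/=np.linalg.norm(a);print(a,np.degrees(np.arctan2(-a[0],a[2])),np.degrees(np.arctan2(a[1],a[2])))
E
```

```text
186 418 424 [0.5345 0.263  0.227 ]
192 417 423 [0.5387 0.2633 0.2162]
198 415 421 [0.5439 0.2617 0.206 ]
150 414 439 [0.5103 0.2629 0.2891]
156 417 439 [0.516  0.2643 0.2808]
162 420 433 [0.5214 0.2626 0.2717]
168 418 432 [0.525  0.263  0.2612]
[0.5344 0.2637 0.213 ] [-0.4244  0.0361  0.9048] tilt 25.207572502092372
[0.5091 0.2654 0.2691] [-0.4141  0.0097  0.9102] tilt 24.46822992805768
[-0.4109  0.0273  0.9113] 24.272647141101096 1.719007113147494
```

```bash
python3 - <<'E'
from h import *
np.set_printoptions(precision=4,suppress=True)
a=np.array([-.4109,.0273,.9113]);m=np.array([.5344,.2637,.213]);mh=np.array([.5091,.2654,.2691])
for t in np.arange(-.06,.09,.01):
    print(round(t,3),proj("scene",m+t*a)[0],proj("top",m+t*a)[0],m+t*a)
print('lineY top tip')
E
```

```text
-0.06 [413.1802 221.8117] [132.2025 206.8822] [0.5591 0.2621 0.1583]
-0.05 [414.2403 216.8901] [130.373  208.8134] [0.5549 0.2623 0.1674]
-0.04 [415.3107 211.9204] [128.5002 210.7902] [0.5508 0.2626 0.1765]
-0.03 [416.3916 206.9017] [126.5826 212.8143] [0.5467 0.2629 0.1857]
-0.02 [417.4832 201.8334] [124.6185 214.8874] [0.5426 0.2632 0.1948]
-0.01 [418.5857 196.7148] [122.6064 217.0113] [0.5385 0.2634 0.2039]
0.0 [419.6992 191.5451] [120.5443 219.188 ] [0.5344 0.2637 0.213 ]
0.01 [420.8238 186.3235] [118.4304 221.4193] [0.5303 0.264  0.2221]
0.02 [421.9598 181.0492] [116.2627 223.7074] [0.5262 0.2642 0.2312]
0.03 [423.1073 175.7215] [114.0391 226.0544] [0.5221 0.2645 0.2403]
0.04 [424.2665 170.3394] [111.7575 228.4628] [0.518  0.2648 0.2495]
0.05 [425.4376 164.9023] [109.4155 230.9348] [0.5139 0.2651 0.2586]
0.06 [426.6207 159.4092] [107.0108 233.4731] [0.5097 0.2653 0.2677]
0.07 [427.8161 153.8593] [104.5407 236.0804] [0.5056 0.2656 0.2768]
0.08 [429.0239 148.2517] [102.0026 238.7595] [0.5015 0.2659 0.2859]
lineY top tip
```

```bash
python3 -m crank '[[[-0.008,-0.035,0.005,0],[-0.016,-0.07,0.01,0],[-0.024,-0.105,0.015,0],[-0.032,-0.14,0.015,0],[-0.04,-0.175,0.015,0]]]'
python3 -m crank '[[[-0.008,-0.035,0,0],[-0.016,-0.07,0,0],[-0.024,-0.105,0,0],[-0.032,-0.14,0,0],[-0.04,-0.175,0,0]]]'
python3 -m crank '[[[-0.008,-0.035,0,0],[-0.016,-0.07,0,0],[-0.02,-0.1,0,0],[-0.02,-0.125,0,0],[-0.02,-0.125,0,0]]]'
python3 -m crank '[[[0,0,0,0],[0,0,0,0]]]'
python3 -c "
from h import *
o=get_obs();print(o['tool_pos'],R.from_rotvec(o['tool_rot']).as_matrix())"
```

```text
t: 9.53
tool_pos: [0.4625, 0.0891, 0.2771]
tool_rot: [-2.181, 0.077, 2.19]
contact_force: [0.8, -0.2, -1.6]
opening: 0.022
t: 9.95
tool_pos: [0.4224, -0.0856, 0.2768]
tool_rot: [-2.18, 0.075, 2.188]
contact_force: [1.0, 0.6, -0.4]
opening: 0.0221
t: 10.37
tool_pos: [0.4026, -0.2125, 0.2766]
tool_rot: [-2.176, 0.081, 2.186]
contact_force: [-0.5, 0.5, -0.9]
opening: 0.0222
t: 10.53
tool_pos: [0.4036, -0.2089, 0.2776]
tool_rot: [-2.181, 0.075, 2.187]
contact_force: [-0.2, -0.4, -1.5]
opening: 0.022
[ 0.40361191 -0.20888669  0.27762233] [[-0.00262457 -0.0716081  -0.99742939]
 [ 0.00294206 -0.99742906  0.07160033]
 [-0.99999223 -0.00274657  0.0028285 ]]
```

```bash
python3 -m crank '[[[0,-0.003,-0.01,0],[0,-0.0055,-0.02,0],[0,-0.0055,-0.028,0],[0,-0.0055,-0.033,0],[0,-0.0055,-0.033,0]]]'
python3 - <<'E'
from h import *
o=get_obs();T=o['tool_pos'];print(T)
p,d=snap('scene',6);q,e=snap('top',6)
tip=T+[.0444,-.0034,-.0855];H=np.array([.460,-.2185,.1315])
for n,im,k in(("scene",p,0),("top",q,1)):
    im=im[:,:,::-1].copy();c=proj(n,tip)[0];h=proj(n,H)[0];print(n,c,h)
    u,v=int(c[0]),int(c[1]);z=cv2.resize(im[v-60:v+40,u-50:u+50],(400,400),interpolation=2)
    cv2.imwrite(f'pics/e{k}.png',z)
cv2.imwrite('pics/e.png',cv2.hconcat([cv2.imread('pics/e0.png'),cv2.imread('pics/e1.png')]))
E
```

```text
t: 10.95
tool_pos: [0.4034, -0.2143, 0.2441]
tool_rot: [-2.181, 0.075, 2.188]
contact_force: [-0.2, 0.7, -1.6]
opening: 0.022
[ 0.40338363 -0.21426835  0.24406677]
scene [178.50727051 158.69527938] [178.70704052 171.98520351]
top [431.38506837 274.76924686] [426.61084272 266.9324026 ]
```

View pics/e.png

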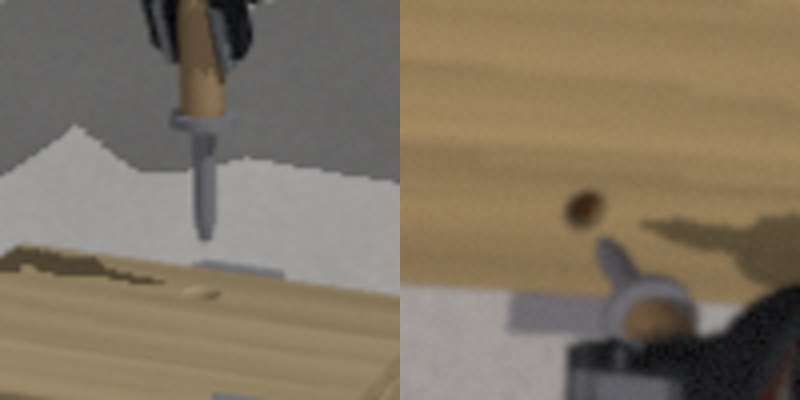

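```bash
python3 -m crank '[[[0.0041,-0.0003,-0.0091,0],[0.0082,-0.0005,-0.0182,0],[0.0115,-0.0008,-0.0255,0],[0.0135,-0.0009,-0.030,0],[0.0155,-0.001,-0.0345,0]]]'
python3 -c "
from h import *
p,d=snap('scene',7);q,e=snap('top',7)
cv2.imwrite('pics/f.png',cv2.hconcat([cv2.resize(p[110:210,128:228,::-1],(400,400),interpolation=2),cv2.resize(q[214:314,381:481,::-1],(400,400),interpolation=2)]))"
```

```text
t: 11.47
tool_pos: [0.4197, -0.2161, 0.2108]
tool_rot: [-2.183, 0.077, 2.186]
contact_force: [-0.2, 0.0, -0.4]
opening: 0.0221
```

View pics/f.png

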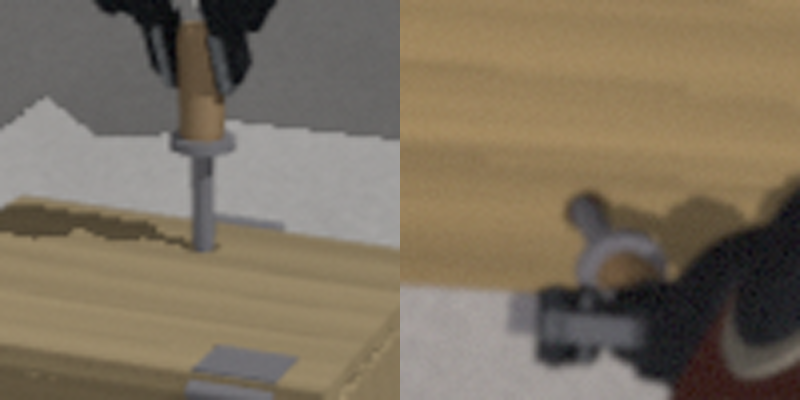

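Both views show the tip entering the hole: scene crop (203,247), top crop (583,205). I'll carry on along the axis and watch the force.

```bash
python3 -m crank '[[[0.002,0,-0.0046,0],[0.0041,-0.0003,-0.0091,0],[0.0061,-0.0004,-0.0137,0],[0.0082,-0.0005,-0.0182,0],[0.0082,-0.0005,-0.0182,0]]]'
```

```text
t: 11.98
tool_pos: [0.4276, -0.2164, 0.1924]
tool_rot: [-2.183, 0.077, 2.186]
contact_force: [-0.2, 0.4, -0.7]
opening: 0.0223
```

```bash
python3 -m crank '[[[0.002,0,-0.0046,0],[0.0041,-0.0003,-0.0091,0],[0.0061,-0.0004,-0.0137,0],[0.0082,-0.0005,-0.0182,0],[0.0082,-0.0005,-0.0182,0]]]'
python3 -c "
from h import *
p,d=snap('scene',8);q,e=snap('top',8)
cv2.imwrite('pics/f8.png',cv2.hconcat([cv2.resize(p[110:210,128:228,::-1],(400,400),interpolation=2),cv2.resize(q[214:314,381:481,::-1],(400,400),interpolation=2)]))"
```

```text
t: 12.4
tool_pos: [0.4358, -0.2169, 0.1742]
tool_rot: [-2.183, 0.077, 2.186]
contact_force: [-0.1, 0.7, -1.1]
opening: 0.0225
```

View pics/f8.png

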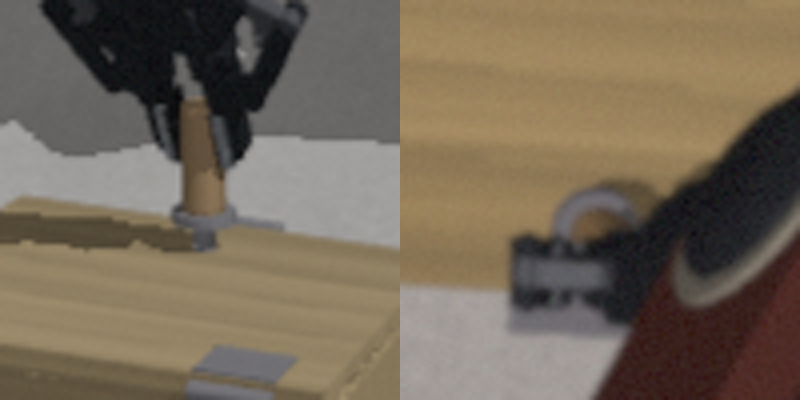

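The pin has gone through the crosspiece without resistance, and about 14 mm of shank still shows under the collar at crop (205,240).

```bash
python3 -m crank '[[[0.0015,0,-0.0035,0],[0.003,-0.0002,-0.007,0],[0.0041,-0.0003,-0.0091,0],[0.005,-0.0003,-0.011,0],[0.005,-0.0003,-0.011,0]]]'
python3 -m crank '[[[0.0005,0,-0.001,0],[0.0009,0,-0.002,0],[0.0009,0,-0.002,0]]]'
```

```text
t: 12.92
tool_pos: [0.441, -0.2175, 0.164]
tool_rot: [-2.184, 0.078, 2.185]
contact_force: [-1.0, -0.1, -0.9]
opening: 0.0221
t: 13.17
tool_pos: [0.4419, -0.2177, 0.1624]
tool_rot: [-2.185, 0.079, 2.185]
contact_force: [-0.1, -0.4, -1.4]
opening: 0.0221
```

```bash
python3 -m crank '[[[0.0005,0,-0.001,0],[0.0009,0,-0.002,0],[0.0009,0,-0.002,0]]]'
python3 -m crank '[[[0.0005,0,-0.001,0],[0.0009,0,-0.002,0],[0.0009,0,-0.002,0]]]'
python3 -c "
from h import *
p,d=snap('scene',9);q,e=snap('top',9)
cv2.imwrite('pics/f9.png',cv2.hconcat([cv2.resize(p[110:210,128:228,::-1],(400,400),interpolation=2),cv2.resize(q[214:314,381:481,::-1],(400,400),interpolation=2)]))"
```

```text
t: 13.42
tool_pos: [0.4428, -0.2178, 0.1609]
tool_rot: [-2.185, 0.079, 2.185]
contact_force: [-2.2, -1.1, 0.3]
opening: 0.0223
t: 13.67
tool_pos: [0.4429, -0.2179, 0.1609]
tool_rot: [-2.182, 0.079, 2.189]
contact_force: [-10.3, 2.1, 12.9]
opening: 0.0219
```

View pics/f9.png

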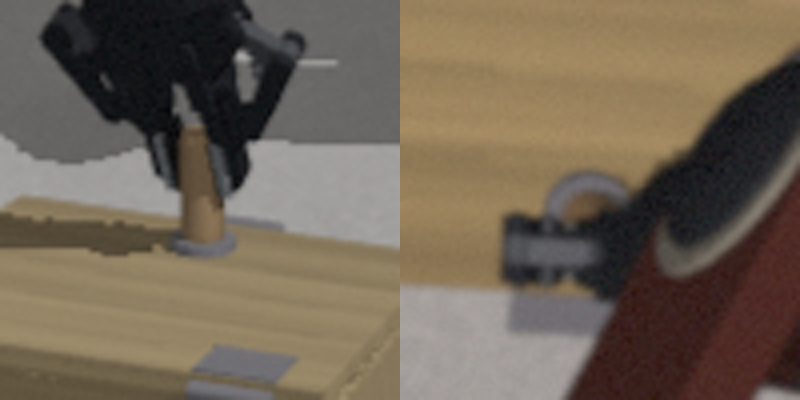

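```bash
python3 -m crank '[[[-0.0005,0,0.001,0],[-0.0008,0,0.0018,0],[-0.0008,0,0.0018,0]]]'
python3 -m crank '[[[0,0,0,0],[0,0,0,0],[0,0,0,0],[0,0,0,0],[0,0,0,0]]]' 1
python3 -m crank '[[[0,0,0,0],[-0.004,0,0.01,0],[-0.01,0,0.025,0],[-0.018,0,0.045,0],[-0.028,0,0.07,0]]]' 1
python3 -m crank '[[[-0.005,0.03,0.02,0],[-0.01,0.06,0.04,0],[-0.01,0.1,0.06,0],[-0.01,0.14,0.06,0],[-0.01,0.17,0.06,0]]]' 1
python3 -m crank '[[[0,0.04,0,0],[0,0.06,0,0],[0,0.06,0,0],[0,0.06,0,0]]]'
python3 - <<'E'
from h import *
p,d=snap('scene',10);q,e=snap('top',10)
cv2.imwrite('pics/f10.png',cv2.hconcat([cv2.resize(p[110:210,128:228,::-1],(400,400),interpolation=2),cv2.resize(q[214:314,381:481,::-1],(400,400),interpolation=2)]))
E
```

```text
t: 14.02
tool_pos: [0.4428, -0.2178, 0.1609]
tool_rot: [-2.185, 0.079, 2.185]
contact_force: [-4.0, -0.7, 4.5]
opening: 0.0223
t: 14.43
tool_pos: [0.4431, -0.2175, 0.1602]
tool_rot: [-2.185, 0.078, 2.184]
contact_force: [0.4, -0.0, 1.0]
opening: 0.0807
t: 14.85
tool_pos: [0.4139, -0.217, 0.2303]
tool_rot: [-2.182, 0.076, 2.187]
contact_force: [0.2, -1.4, 0.1]
opening: 0.0855
t: 15.27
tool_pos: [0.4051, -0.0458, 0.2936]
tool_rot: [-2.191, 0.079, 2.179]
contact_force: [-0.7, -0.9, 0.7]
opening: 0.0855
t: 15.6
tool_pos: [0.4048, 0.013, 0.2911]
tool_rot: [-2.188, 0.076, 2.185]
contact_force: [-0.3, 0.6, -0.5]
opening: 0.0855
```

View pics/f10.png

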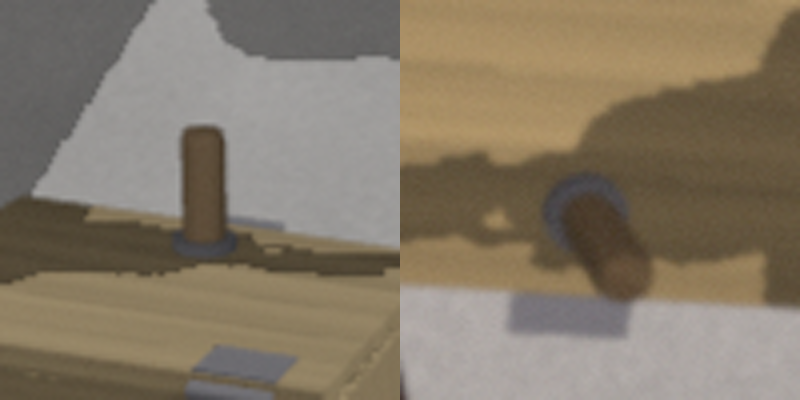

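View pics/scene10.png

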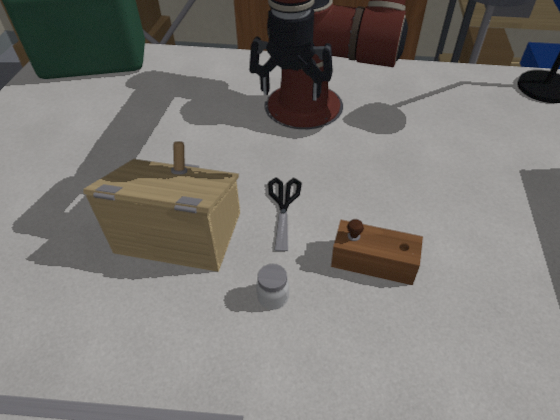

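```bash
python3 - <<'E'
from h import *
np.set_printoptions(precision=4,suppress=True)
p,d=load("top",10);X=cloud("top",d)
q=X[185:250,375:480].reshape(-1,3)
for _ in range(6):
    m=q.mean(0);_,_,V=np.linalg.svd(q-m,full_matrices=False);nn=V[2]*np.sign(V[2,2]);r=abs((q-m)@nn);q=q[r<max(.003,2*np.median(r))]
print('lid tilt',np.degrees(np.arccos(nn[2])))
H=np.array([.460,-.2185,.1315])
print('pred handle top',proj("top",H+.066*nn),proj("scene",H+.066*nn))
Y=X[200:300,381:481].reshape(-1,3);hgt=(Y-H)@nn
lat=np.linalg.norm((Y-H)-hgt[:,None]*nn,axis=1)
k=lat<.016
print('max height of handle above lid',np.percentile(hgt[k],[50,90,97,99.5]))
s,ds=load("scene",10);Z=cloud("scene",ds)[120:175,160:200].reshape(-1,3);hg=(Z-H)@nn;k=np.linalg.norm((Z-H)-hg[:,None]*nn,axis=1)<.02
print(np.percentile(hg[k],[50,90,97,99.5]))
h=Z[k&(hg>.015)&(hg<.06)];mm=h.mean(0);a=np.linalg.svd(h-mm)[2][0];a*=np.sign(a[2]);print('axis',a,'angle to n',np.arccos(a@nn), 'n',nn)
E
```

```text
lid tilt 24.22032953477183
pred handle top [[437.8346 285.0403]] [[178.137  142.0057]]
max height of handle above lid [0.0445 0.0656 0.067  0.068 ]
[0.0311 0.0629 0.067  0.0677]
axis [-0.4097  0.0513  0.9108] angle to n 0.026518651415923144 n [-0.4095  0.0248  0.912 ]
```

The checks show the lid shut at 24.2°, the handle top 67 mm above the lid (66 nominal), and the pin axis within 0.03 rad. I'm handing it in.

```bash
python3 -c "
from station import *
print(finish_job())"
```

```text
the job is handed in; nothing more can be done
None
```

The lid is closed and the pin is through its hole with the collar on the lid. I handed the job in at about 16 s of the 61 s; it reports no verdict.

- **How it was done:** I pushed the lid shut with closed fingers and gripped the pin in the block. I then tilted it about 24° in the grip by levering it on the block hole's mouth, because the gripper itself cannot tilt. It slid in along the hole axis until it stopped at about 16 N. I let go and moved the arm clear.
- **Lid:** the measured slope is 24.2°, against 24° when shut.
- **Pin:** the handle top is about 67 mm above the lid face, against 66 mm for a fully seated pin. Its axis is about 0.03 rad from the hole's.
- **Bystanders:** the awl, jar and shears look unmoved in the last picture; I did not measure them.
- **Disagreement:** the two cameras put the hole up to about 2 mm apart. I used a value in between, and the pin met no resistance until it seated.

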